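# Bring the molar before the curing lamp and switch it on

## Robot

A 6-joint arm with a two-finger parallel gripper is mounted at the origin on the work surface. World frame = base frame: x ahead of the robot, y to its left, z up, the work surface at z = 0. Lengths are in m, angles in rad, forces in N, time in s.
With the tool pointing down it reaches from about 0.35 to 0.975 m from the base axis. Payload 4.9 kg.
Tool frame: the origin (TCP) lies midway between the tips of the shut fingers; the grasp point (between the pads) lies 19 mm behind it; z points along the fingers, y is the line along which they close (so a half turn about z gives the same grasp; the last joint's range is limited). The gripper opens to 85 mm and grips with 20 to 120 N. Pads are 22 mm wide; open, the fingers measure 114 mm over their backs; the gripper's body (76 mm by 85 mm) begins 54 mm behind the grasp point. The pads swing forward as they close: fully open they stand 13 mm farther back than shut.
Start: joints at [1.188, 0.053, 1.613, -0, 1.476, -0.119], TCP at [0.163, 0.603, 0.231] pointing down, gripper open.
Joint ranges: [-3.01, 3.01], [-1.01, 2.22], [0.06, 2.58], [-1.02, 4.17], [0.09, 2.62], [-3.14, 3.14]. Speed limits (rad/s): [2.57, 2.57, 3.14, 3.14, 3.14, 3.14].

## Interface

Orientations are given as a unit quaternion [w, x, y, z].
In Python, from plant import state, grab_frame, camera_info, job_done, spot_in, masks_of, pinpoint gives the robot as it stands.
- The arm moves only by the shell command python3 -m handwheel 'ROWS' [OPENING]. ROWS is JSON, a list that holds one entry, the list of rows, each a list of 6 numbers: the shift along the world's x, y, z in m, then the turn, a rotation vector about the world's x, y, z in degrees. In form: [[[tx, ty, tz, ax, ay, az], ...]]. A call has 1 to 20 rows; each row shifts and turns the commanded pose from where the row before left it; what a row does not reach is not made up. A row lasts 1/12 s, in which the tool goes at most 41.7 mm and 7.16 degrees, less where a joint would pass 70% of its speed; a pose out of reach is approached as far as the arm can. A call is refused whole if a number of a shift passes 0.0417 or a number of a turn 7.16, either way. A call with a gripper value outside its range is refused whole. OPENING is the opening, from 0 (shut) to 1 (fully open), set as the call begins (- or left out, the last holds). The fingers move at their own pace and stop on an object; the grip force is fixed at half the most. Time passes only in rows, so rows that do not move let the fingers close. It gives the time, the measured TCP pose, the force, the opening and the grip force at its end, in the units of the state.
- state(): the state, without advancing time (a new reading comes with each control period).
- grab_frame(name): name is "scene" or "side" or "wrist"; returns (picture, depth): 384x512x3 uint8, blue, green, red; 384x512 float32, m along the optical axis (not along the pixel's ray), 0 where there is no reading.
- camera_info(name): a dict with "fx", "fy", "cx", "cy" (pixels), "T" (4x4, takes a point from camera to world coordinates). Camera axes: x right, y up, looking along -z (the intrinsics and any distortion apply to the point x, -y, -z); pixel columns grow to the right and rows downward; lengths in m; the calibration is good to about 2 mm. A picture is of the moment at which its call begins: read the wrist's pose just before it. camera_info takes no time and is no camera call; for the wrist camera it gives the pose at the moment of the call.
- job_done(): hands the job in; it is judged then, once.
Trained networks look in the newest picture that a camera, given by its name, has taken for a name from the list of things; names that differ only in an ending like _2 or _b are one class to them, and where a whole thing is asked for, a point or a joint stands for the part that bears it (a point fixed in the world has none). Each returns a list of dicts, best first, with "conf" (0 to 1); they miss things now and then, are a little off and sometimes report something else, mostly with a low value. They report only what shows in the picture. A call takes as long as a camera call. They do not tell look-alikes from the thing itself.
- spot_in(camera, thing): "box" ([left, top, width, height] in pixels, round what is visible of it).
- masks_of(camera, thing): "region" (384x512 bool, what is visible of it) and "box" ([left, top, width, height] in pixels, round what is visible of it).
- pinpoint(camera, thing): "position" ([column, row] in pixels: a listed point, or the origin of a listed thing).
The state is a dict: "time": time; "joint_pos": joint angles; "joint_vel": joint speeds; "joint_efforts": joint torques, N m; "tool_pos": TCP position; "tool_rot": TCP orientation; "contact_force": force on the tool from outside, world axes, zero at the start; "ft_torque": the same for the moment, N m; "gripper_width": opening from 0.0 (shut) to 1.0 (fully open); "grasp_force": force on a finger pad.
Only numpy, scipy, OpenCV 4.12 (cv2) and the standard library are available. Lean on these libraries where they do the work, as an engineer would, in place of code of your own. Each camera call takes 0.05 s, during which the arm holds its last target. There are 200 camera calls.

## Task

With a fingertip, push on an arm of the three-armed carousel and turn it until the molar (the broad tooth with four cusps) stands squarely in front of the curing lamp's nose. Then push the lever of the lamp's switch box round anticlockwise as far as it goes, to switch the lamp on. The three teeth must stay seated on the carousel, never lifted out, and everything else on the table stays where it is.

Things in the scene. Friction and masses are not known exactly. Their poses are not given: they have to be found in the camera images.
- station: Fixed white foot plate of the curing station, 330 x 130 mm, top 10 mm above the table. Origin on the table under the carousel's vertical axis; x points from there along the plate to the curing lamp. The plate runs from 70 mm behind the origin to 260 mm ahead. The lamp is a level white barrel, 32 mm across, top 72 mm high, its tapered black nose ending 138 mm from the axis and facing it.
- lamp_spot (a point): Point on the lamp's axis where a specimen has to stand: 100 mm from the carousel's axis, 38 mm out from the lamp's nose, 56 mm above the table. Fixed to the station.
- carousel: Aluminium carousel, turns either way about a vertical axis, stays where left (friction 0.12 N m). Origin on the axis at table height, z up. Three level arms 120 degrees apart, one along its x: bars 12 mm wide, 20 to 38 mm above the table, free from the hub (radius 20 mm, top 54 mm) to a round seat 38 mm across, centred 100 mm from the axis (floor 34 mm, rim 40 mm high). No stop within a full turn.
- molar: Molar specimen: ivory tooth model on a grey-beige round resin puck, 28 mm across, 14 mm high, standing loose in one of the three seats; broad squarish crown about 25 mm wide with four round cusps, total height 33 mm. Origin at the centre of its underside, 100 mm from the carousel's axis and 34 mm above the table when seated. 30 g.
- incisor: Incisor specimen in another seat: same puck and material, the tooth a thin upright blade 5 x 14 mm, total height 36 mm. Origin at the centre of its underside.
- canine: Canine specimen in the third seat: same puck and material, the tooth a slender pointed cone 13 mm wide, total height 38 mm. Origin at the centre of its underside.
- switchbox: Fixed white plastic box, 64 x 64 mm, 26 mm high: the lamp's switch. Origin on the table under the centre of the box, which is also the pivot of its lever.
- switch (a joint): Steel lever of the switch, on a vertical pivot at the box's centre, rad: 0 off, 1.4 fully on (stop). Grows anticlockwise from above, stays where left (friction 0.08 N m). At value q it points at 2.44 + q rad from the box's x axis towards its y axis. Bar 10 mm wide, 30 to 46 mm above the table, ending 95 mm from the pivot, its outer half over bare table.
- switch_tip (a point): Top centre of the round black knob (18 mm across, from 29 to 47 mm above the table) at the lever's end, 95 mm from the pivot.
- dish: Bystander: small glass bowl, 40 mm across, 26 mm high, loose on the table. Origin under its centre.
- jar: Bystander: small amber jar, 38 mm across, 45 mm high, loose on the table. Origin under its centre.
- papercup: Bystander: paper cup, 66 mm across, 70 mm high, loose on the table. Origin under its centre.
- mirror: Bystander: steel dental mirror, 171 mm long, lying on the table, mirror head along its x. Origin near its middle, on the table.
- vial: Bystander: small white bottle, 32 mm across, 55 mm high, loose on the table. Origin under its centre.
There are look-alikes about, which are no part of the job. Leave any blue look-alike of the switchbox alone. What is shaped like the molar but black is not meant.

How it is judged:
On the way, in this order (a step that is already met when the one before it is completed fails the run):
1. the molar stands in front of the lamp and the carousel is still (horizontal distance between molar and lamp_spot below 0.01 m and angular speed of carousel below 0.1 rad/s), for 0.3 s.
2. the switch lever is pushed to its stop (value of joint switch above 1.28 rad), for 0.2 s.
At the end, for the whole second after the job is handed in: The molar's centre is within 10 mm (seen from above) of the point on the lamp's axis, the carousel is still, all three teeth are in their seats, and the switch lever is within 0.12 rad of its stop (over 1.28 rad) (all of step 1 and value of joint switch above 1.28 rad and velocity of joint switch below 0.05 rad/s and z of molar in the frame of carousel between 0.031 and 0.037 m and z of incisor in the frame of carousel between 0.031 and 0.037 m and z of canine in the frame of carousel between 0.031 and 0.037 m); the robot touches nothing.
It fails at once if a tooth is lifted or knocked out of its seat (more than 3 mm up or down) (not (z of molar in the frame of carousel between 0.031 and 0.037 m and z of incisor in the frame of carousel between 0.031 and 0.037 m and z of canine in the frame of carousel between 0.031 and 0.037 m)).
It fails at once if a bystander is moved more than 20 mm (distance of any of dish, jar, papercup, mirror, vial from where it was at the start of the episode above 0.02 m).
It also fails if it takes over 64 s, if anything falls off the work surface, if the arm or the gripper's body presses on something with over 40 N, if the wrist force passes 120 N, or if a joint passes its speed limit or range.

## Working session

There is one attempt and no reset: what is moved stays moved. The work goes in short steps, Python scripts to look and compute and a shell command to move; the robot and the scene stay as the last step left them, time stands still between calls to the robot, and variables do not carry over. Pictures are saved under pics/ and viewed, at most 10 in all, crops included, and the job is handed in when it is done.

```bash
mkdir -p pics; ls; cat > h.py <<'E'
import numpy as np, cv2
from plant import *
def px2w(cam,u,v,d=None,z=None,info=None):
    c=info or camera_info(cam); T=np.array(c["T"])
    r=np.array([(u-c["cx"])/c["fx"],-(v-c["cy"])/c["fy"],-1.0])
    R=T[:3,:3]@r; o=T[:3,3]
    s=d if z is None else (z-o[2])/R[2]
    return o+R*s
E
python3 - <<'E'
from h import *
ims=[]
for c in ["scene","side"]:
    im,d=grab_frame(c); cv2.imwrite(f"pics/{c}0.png",im); np.save(f"pics/{c}0.npy",d)
    i=camera_info(c); print(c,{k:(v if k!="T" else np.round(v,3).tolist()) for k,v in i.items()})
    for t in ["molar","incisor","canine","carousel","station","switchbox","switch_tip","lamp_spot","dish","jar","papercup","mirror","vial"]:
        print(t,[(np.round(p["position"]).tolist(),round(p["conf"],2),np.round(px2w(c,*p["position"],z={"molar":.034,"incisor":.034,"canine":.034,"switch_tip":.047,"lamp_spot":.056}.get(t,0)),3).tolist()) for p in pinpoint(c,t)[:4]])
E
```

```text
pics
scene {'fx': 436.37401372993804, 'fy': 436.37401372993804, 'cx': 258.8999058172181, 'cy': 195.10982862670792, 'T': [[0.703, -0.437, 0.561, 1.228], [0.711, 0.427, -0.559, -0.738], [0.004, 0.792, 0.61, 0.828], [0.0, 0.0, 0.0, 1.0]]}
molar [([289.0, 219.0], 0.58, [0.635, -0.027, 0.034]), ([262.0, 224.0], 0.4, [0.596, -0.095, 0.034])]
incisor [([226.0, 197.0], 0.48, [0.436, -0.086, 0.034])]
canine [([201.0, 233.0], 0.57, [0.507, -0.24, 0.034]), ([234.0, 223.0], 0.43, [0.54, -0.148, 0.034])]
carousel [([232.0, 226.0], 0.82, [0.516, -0.137, 0.0])]
station [([231.0, 225.0], 0.96, [0.51, -0.134, 0.0])]
switchbox [([315.0, 168.0], 0.78, [0.491, 0.263, 0.0]), ([297.0, 140.0], 0.62, [0.327, 0.356, 0.0])]
switch_tip [([302.0, 144.0], 0.63, [0.405, 0.289, 0.047]), ([292.0, 117.0], 0.42, [0.25, 0.412, 0.047])]
lamp_spot [([251.0, 230.0], 0.94, [0.609, -0.152, 0.056])]
dish [([260.0, 182.0], 0.68, [0.419, 0.07, 0.0])]
jar [([343.0, 216.0], 0.65, [0.71, 0.128, -0.0])]
papercup [([374.0, 180.0], 0.69, [0.669, 0.346, 0.0]), ([256.0, 180.0], 0.28, [0.404, 0.071, 0.0])]
mirror [([145.0, 239.0], 0.5
[... 644 characters left out ...]
4, [0.608, -0.052, 0.0])]
station [([259.0, 253.0], 0.57, [0.516, -0.142, 0.0])]
switchbox [([183.0, 139.0], 0.88, [0.331, 0.353, 0.0]), ([235.0, 151.0], 0.87, [0.494, 0.259, 0.0])]
switch_tip [([204.0, 138.0], 0.71, [0.405, 0.272, 0.047]), ([159.0, 119.0], 0.53, [0.261, 0.412, 0.047])]
lamp_spot [([305.0, 234.0], 0.55, [0.615, -0.149, 0.056])]
dish [([210.0, 194.0], 0.74, [0.412, 0.072, 0.0])]
jar [([310.0, 174.0], 0.72, [0.692, 0.115, 0.0]), ([254.0, 253.0], 0.16, [0.505, -0.142, 0.0])]
papercup [([286.0, 132.0], 0.82, [0.664, 0.343, 0.0])]
mirror [([203.0, 349.0], 0.69, [0.392, -0.343, 0.0]), ([256.0, 255.0], 0.37, [0.509, -0.147, 0.0])]
vial [([314.0, 350.0], 0.88, [0.586, -0.371, 0.0])]
```

```bash
python3 - <<'E'
import cv2,numpy as np
a=cv2.imread("pics/scene0.png")[80:320,110:420]; b=cv2.imread("pics/side0.png")[90:370,130:400]
cv2.imwrite("pics/c0.png",cv2.resize(a,None,fx=2.5,fy=2.5,interpolation=2))
cv2.imwrite("pics/c1.png",cv2.resize(b,None,fx=2.1,fy=2.1,interpolation=2))
E
```

```text
(no output)
```

View pics/c0.png

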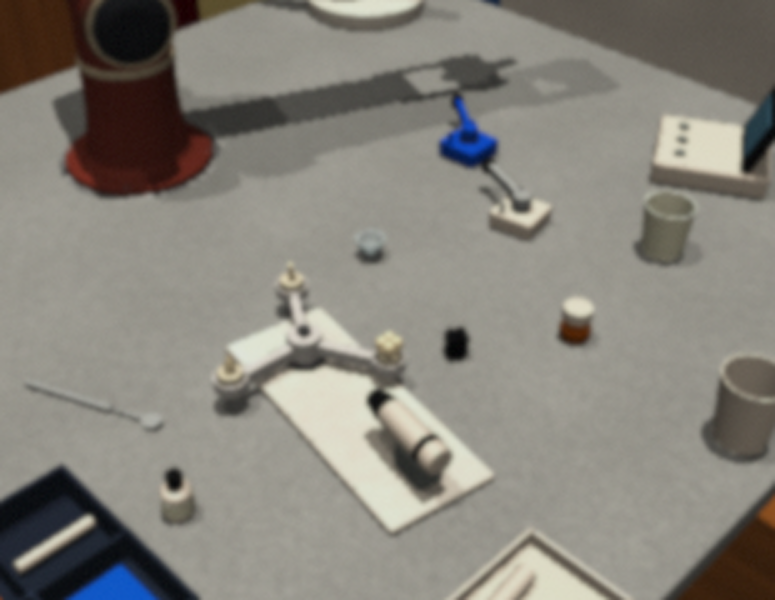

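View pics/c1.png

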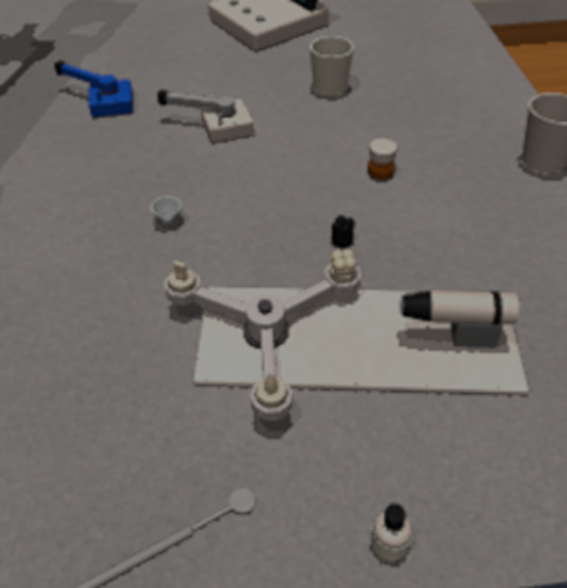

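The white switch box (scene px 315,168; side 235,151) is the one meant; the blue one (297,140; 183,139) is the look-alike. The ivory four-cusp tooth in the seat (scene 262,224; side 294,222) is the molar. The black one (scene 292,217; side 293,200) stands on bare table and is the decoy.

The molar has to go about 33° clockwise. I'll move above it with the fingers shut and take a wrist look.

```bash
python3 -m handwheel '[[[0.0195,-0.035,0.002,0,0,0],[0.0195,-0.035,0.002,0,0,0],[0.0195,-0.035,0.002,0,0,0],[0.0195,-0.035,0.002,0,0,0],[0.0195,-0.035,0.002,0,0,0],[0.0195,-0.035,0.002,0,0,0],[0.0195,-0.035,0.002,0,0,0],[0.0195,-0.035,0.002,0,0,0],[0.0195,-0.035,0.002,0,0,0],[0.0195,-0.035,0.002,0,0,0],[0.0195,-0.035,0.002,0,0,0],[0.0195,-0.035,0.002,0,0,0],[0.0195,-0.035,0.002,0,0,0],[0.0195,-0.035,0.002,0,0,0],[0.0195,-0.035,0.002,0,0,0],[0.0195,-0.035,0.002,0,0,0],[0.0195,-0.035,0.002,0,0,0],[0.0195,-0.035,0.002,0,0,0],[0.0195,-0.035,0.002,0,0,0],[0.0195,-0.035,0.002,0,0,0]]]' 0
cat > look.py <<'E'
from h import *
import sys
from scipy.spatial.transform import Rotation as Ro
n=sys.argv[1]; s=state(); i=camera_info("wrist"); im,d=grab_frame("wrist")
cv2.imwrite(f"pics/{n}.png",im); np.save(f"pics/{n}.npy",d)
print("t",s["time"],"tcp",np.round(s["tool_pos"],4),"\n",Ro.from_quat(np.roll(s["tool_rot"],-1)).as_matrix().round(2),"cam",np.round(i["T"],3).tolist(),i["fx"])
for t in sys.argv[2].split(","):
    z={"molar":.034,"incisor":.034,"canine":.034,"switch_tip":.047,"lamp_spot":.056}.get(t,0)
    print(t,[(np.round(p["position"]).tolist(),round(p["conf"],2),np.round(px2w("wrist",*p["position"],z=z,info=i),3).tolist()) for p in pinpoint("wrist",t)[:3]])
E
python3 look.py w1 molar,incisor,canine,carousel,station,lamp_spot
```

```text
time: 3.07
tool_pos: [0.5536, -0.0987, 0.2715]
tool_rot: [0.0, 0.132, 0.991, 0.0]
contact_force: [0.4, 0.2, 0.8]
gripper_width: -0.001
grasp_force: 0.0
t 3.0667 tcp [ 0.5536 -0.0987  0.2715] 
 [[-0.97  0.26  0.  ]
 [ 0.26  0.97  0.  ]
 [-0.    0.   -1.  ]] cam [[0.261, -0.919, -0.295, 0.479], [0.965, 0.249, 0.08, -0.08], [0.0, -0.306, 0.952, 0.414], [0.0, 0.0, 0.0, 1.0]] 326.96488948104167
molar [([268.0, 192.0], 0.71, [0.603, -0.091, 0.034]), ([337.0, 175.0], 0.6, [0.605, -0.006, 0.034])]
incisor [([239.0, 43.0], 0.67, [0.434, -0.08, 0.034])]
canine [([128.0, 145.0], 0.81, [0.505, -0.235, 0.034])]
carousel [([216.0, 128.0], 0.83, [0.516, -0.134, 0.0])]
station [([218.0, 127.0], 0.74, [0.515, -0.131, 0.0])]
lamp_spot [([221.0, 217.0], 0.91, [0.612, -0.152, 0.056]), ([130.0, 144.0], 0.21, [0.503, -0.223, 0.056])]
```

View pics/w1.png

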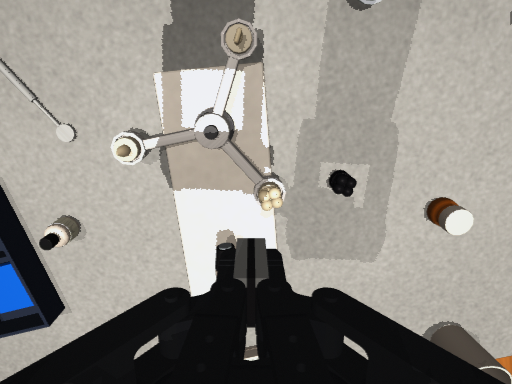

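The picture shows the hub at (211,129), the molar at (270,195), the incisor at (239,38), the canine at (125,148) and the lamp nose at (226,246). The black decoy is at (342,183), on the table. The views agree: axis ≈ (0.514,-0.135), lamp spot ≈ (0.612,-0.152). I'll go down on the +y side of the molar's arm.

```bash
python3 - <<'E'
from h import *
T=np.array([[0.261,-0.919,-0.295,0.479],[0.965,0.249,0.08,-0.08],[0,-0.306,0.952,0.414],[0,0,0,1]])
i=camera_info("wrist"); i["T"]=T
for p in [(155,73),(191,296),(262,65),(277,238)]: print(px2w("wrist",*p,z=.01,info=i).round(3))
print(px2w("wrist",211,129,z=.054,info=i).round(3))
E
python3 -m handwheel '[[[-0.0055,0.0085,-0.02,0,0,0],[-0.0055,0.0085,-0.02,0,0,0],[0,0,-0.0205,0,0,0],[0,0,-0.0205,0,0,0],[0,0,-0.0205,0,0,0],[0,0,-0.0205,0,0,0],[0,0,-0.0205,0,0,0],[0,0,-0.0205,0,0,0],[0,0,-0.0205,0,0,0],[0,0,-0.0205,0,0,0],[0,0,-0.0205,0,0,0],[0,0,-0.02,0,0,0],[0,0,0,0,0,0]]]' 0
```

```text
[ 0.436 -0.183  0.01 ]
[ 0.735 -0.239  0.01 ]
[ 0.46  -0.061  0.01 ]
[ 0.678 -0.097  0.01 ]
[ 0.51  -0.133  0.054]
time: 4.5
tool_pos: [0.5382, -0.0774, 0.0227]
tool_rot: [-0.004, 0.131, 0.991, 0.001]
contact_force: [-1.3, 0.7, -1.1]
gripper_width: -0.003
grasp_force: 0.0
```

```bash
python3 -m handwheel '[[[0.003,-0.0035,0.001,0,0,0],[0.003,-0.0035,0.001,0,0,0],[0.003,-0.0035,0.001,0,0,0],[0.003,-0.0035,0,0,0,0],[0.003,-0.0035,0,0,0,0],[0.003,-0.0035,0,0,0,0],[0.003,-0.0035,0,0,0,0],[0.002,-0.0035,0,0,0,0],[0.002,-0.003,0,0,0,0],[0,0,0,0,0,0]]]' 0; python3 look.py w2 molar,incisor,canine,carousel,lamp_spot; python3 - <<'E'
from h import *
for c in ["scene","side"]:
    grab_frame(c)
    for t in ["molar","incisor","canine"]: print(c,t,[(round(p["conf"],2),px2w(c,*p["position"],z=.034).round(3)) for p in pinpoint(c,t)[:2]])
E
```

```text
time: 5.33
tool_pos: [0.5678, -0.112, 0.0312]
tool_rot: [0.0, 0.132, 0.991, -0.001]
contact_force: [-4.0, -0.3, 6.5]
gripper_width: 0.002
grasp_force: 3.2
t 5.3333 tcp [ 0.5678 -0.112   0.0312] 
 [[-0.97  0.26  0.  ]
 [ 0.26  0.97 -0.  ]
 [-0.   -0.   -1.  ]] cam [[0.261, -0.919, -0.295, 0.493], [0.965, 0.248, 0.081, -0.093], [-0.001, -0.306, 0.952, 0.174], [0.0, 0.0, 0.0, 1.0]] 326.96488948104167
molar [([457.0, 256.0], 0.67, [0.594, -0.018, 0.034]), ([249.0, 339.0], 0.59, [0.615, -0.127, 0.034])]
incisor []
canine []
carousel [([184.0, 147.0], 0.62, [0.514, -0.136, 0.0])]
lamp_spot [([186.0, 145.0], 0.28, [0.507, -0.121, 0.056])]
scene molar [(0.63, array([ 0.642, -0.02 ,  0.034])), (0.5, array([0.721, 0.09 , 0.034]))]
scene incisor [(0.57, array([ 0.538, -0.153,  0.034]))]
scene canine [(0.43, array([ 0.459, -0.234,  0.034]))]
side molar [(0.74, array([ 0.613, -0.123,  0.034])), (0.58, array([ 0.616, -0.033,  0.034]))]
side incisor [(0.67, array([ 0.503, -0.161,  0.034])), (0.58, array([ 0.45 , -0.054,  0.034]))]
side canine [(0.76, array([ 0.467, -0.221,  0.034]))]
```

```bash
python3 -m handwheel '[[[0.0005,-0.002,-0.001,0,0,0],[0.0005,-0.002,-0.001,0,0,0],[0.0005,-0.002,0,0,0,0],[0.0005,-0.002,0,0,0,0],[0,-0.002,0,0,0,0],[0,-0.002,0,0,0,0],[0,-0.001,0,0,0,0],[0,0,0,0,0,0]]]' 0; python3 - <<'E'
from h import *
C=np.array([.513,-.134])
for c in ["scene","side"]:
    im,d=grab_frame(c); cv2.imwrite(f"pics/{c}3.png",im)
    for t,o in [("molar",0),("incisor",120),("canine",240)]:
        for p in pinpoint(c,t)[:3]:
            q=px2w(c,*p["position"],z=.034); r=q[:2]-C
            if .08<np.hypot(*r)<.12: print(c,t,round(p["conf"],2),q.round(3),"arm deg",((np.degrees(np.arctan2(r[1],r[0]))-o+180)%360-180).round(1))
E
```

```text
time: 6.7
tool_pos: [0.5709, -0.1248, 0.0311]
tool_rot: [0.002, 0.132, 0.991, -0.0]
contact_force: [-5.0, 1.3, 13.0]
gripper_width: -0.002
grasp_force: 6.6
scene molar 0.61 [ 0.614 -0.148  0.034] arm deg -8.0
scene canine 0.53 [ 0.45  -0.228  0.034] arm deg -3.8
side molar 0.52 [ 0.608 -0.151  0.034] arm deg -9.9
side incisor 0.67 [ 0.47  -0.035  0.034] arm deg -6.6
side incisor 0.33 [ 0.623 -0.142  0.034] arm deg -124.4
side canine 0.43 [ 0.456 -0.211  0.034] arm deg -6.5
```

```bash
python3 -m handwheel '[[[0.0005,0.003,0,0,0,0],[0.001,0.005,0,0,0,0],[0.001,0.008,0,0,0,0],[0.001,0.01,0,0,0,0],[0,0,0,0,0,0],[0,0,0.02,0,0,0],[-0.002,0,0.02,0,0,0],[-0.002,0,0.03,0,0,0],[-0.002,0,0.03,0,0,0],[-0.002,0,0.03,0,0,0],[-0.002,0,0.03,0,0,0],[-0.002,0,0.03,0,0,0],[-0.002,0,0.03,0,0,0],[-0.002,0,0.02,0,0,0],[0,0,0,0,0,0]]]' 0;  python3 look.py w3 molar,incisor,canine,carousel,station,lamp_spot
```

```text
time: 8.35
tool_pos: [0.5589, -0.0988, 0.2741]
tool_rot: [0.005, 0.132, 0.991, -0.001]
contact_force: [0.3, -0.2, 1.2]
gripper_width: -0.001
grasp_force: 0.0
t 8.35 tcp [ 0.5589 -0.0988  0.2741] 
 [[-0.97  0.26  0.01]
 [ 0.26  0.97 -0.  ]
 [-0.01 -0.   -1.  ]] cam [[0.261, -0.916, -0.304, 0.483], [0.965, 0.247, 0.083, -0.079], [-0.0, -0.315, 0.949, 0.416], [0.0, 0.0, 0.0, 1.0]] 326.96488948104167
molar [([336.0, 171.0], 0.73, [0.608, -0.006, 0.034]), ([248.0, 197.0], 0.63, [0.611, -0.118, 0.034])]
incisor [([263.0, 48.0], 0.93, [0.452, -0.057, 0.034])]
canine [([123.0, 113.0], 0.88, [0.476, -0.228, 0.034])]
carousel [([214.0, 123.0], 0.93, [0.518, -0.136, 0.0])]
station [([217.0, 120.0], 0.93, [0.515, -0.132, 0.0])]
lamp_spot [([222.0, 213.0], 0.75, [0.616, -0.15, 0.056])]
```

View pics/w3.png

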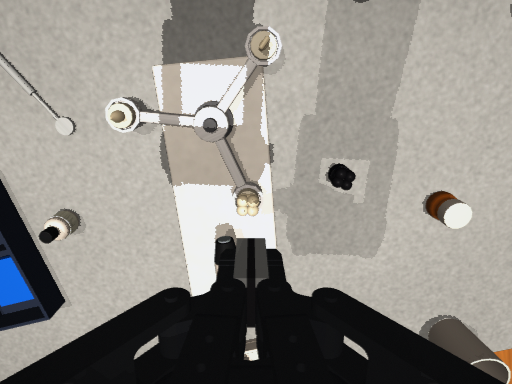

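The wrist view shows the molar's seat back at (248,195), an arm angle of +9° against a target of −10°. The retreat dragged the arm back: the fingertip was riding on the bar, with 13 N upward on the tool. I'll repeat the push lower, at z ≈ 17 mm, so that the finger's side bears on the bar.

```bash
python3 -m handwheel '[[[0.0015,0.004,-0.022,0,0,0],[0.0015,0.004,-0.022,0,0,0],[0,0,-0.022,0,0,0],[0,0,-0.022,0,0,0],[0,0,-0.022,0,0,0],[0,0,-0.022,0,0,0],[0,0,-0.022,0,0,0],[0,0,-0.022,0,0,0],[0,0,-0.022,0,0,0],[0,0,-0.022,0,0,0],[0,0,-0.016,0,0,0],[0,0,-0.012,0,0,0],[0,0,-0.006,0,0,0],[0,0,-0.002,0,0,0],[0,0,0,0,0,0],[0,0,0,0,0,0]]]' 0; python3 -m handwheel '[[[0.001,-0.004,0,0,0,0],[0.001,-0.004,0,0,0,0],[0.001,-0.003,0,0,0,0],[0.001,-0.003,0,0,0,0],[0.001,-0.003,0,0,0,0],[0.001,-0.003,0,0,0,0],[0.001,-0.002,0,0,0,0],[0.001,-0.002,0,0,0,0],[0,0,0,0,0,0]]]' 0;
```

```text
time: 10.03
tool_pos: [0.5603, -0.0899, 0.0128]
tool_rot: [0.001, 0.131, 0.991, -0.0]
contact_force: [0.6, -0.2, -0.4]
gripper_width: -0.001
grasp_force: 0.0
time: 10.78
tool_pos: [0.5674, -0.114, 0.0115]
tool_rot: [-0.0, 0.132, 0.991, -0.0]
contact_force: [0.5, 0.8, 0.4]
gripper_width: 0.002
grasp_force: 0.3
```

```bash
python3 -m handwheel '[[[0.001,-0.002,0.002,0,0,0],[0.001,-0.002,0.002,0,0,0],[0.001,-0.001,0,0,0,0],[0,-0.001,0,0,0,0],[0,0,0,0,0,0],[0,0,0,0,0,0]]]' 0; cat > arm.py <<'E'
from h import *
C=np.array([.513,-.134])
for c in ["scene","side"]:
    im,d=grab_frame(c)
    for t,o in [("molar",0),("incisor",120),("canine",240)]:
        for p in pinpoint(c,t)[:3]:
            q=px2w(c,*p["position"],z=.034); r=q[:2]-C
            if .08<np.hypot(*r)<.12: print(c,t,round(p["conf"],2),q.round(3),"arm deg",((np.degrees(np.arctan2(r[1],r[0]))-o+180)%360-180).round(1))
E
python3 arm.py
```

```text
time: 11.28
tool_pos: [0.5707, -0.1199, 0.016]
tool_rot: [0.0, 0.132, 0.991, -0.0]
contact_force: [0.3, 1.3, 0.3]
gripper_width: -0.002
grasp_force: 0.4
scene molar 0.63 [ 0.613 -0.144  0.034] arm deg -5.9
scene canine 0.42 [ 0.45  -0.22   0.034] arm deg -6.1
side molar 0.73 [ 0.606 -0.147  0.034] arm deg -7.7
side incisor 0.55 [ 0.467 -0.042  0.034] arm deg -3.4
side canine 0.73 [ 0.456 -0.214  0.034] arm deg -5.5
```

```bash
python3 -m handwheel '[[[0,-0.001,0,0,0,0],[0,-0.001,0,0,0,0],[0,-0.001,0,0,0,0],[0,-0.0005,0,0,0,0],[0,0,0,0,0,0],[0,0,0,0,0,0],[0,0,0,0,0,0]]]' 0; python3 arm.py;  python3 -m handwheel '[[[0.0005,0.002,0,0,0,0],[0.001,0.004,0,0,0,0],[0.001,0.008,0,0,0,0],[0.001,0.01,0,0,0,0],[0,0,0,0,0,0],[0,0,0.02,0,0,0],[-0.002,0,0.02,0,0,0],[-0.002,0,0.03,0,0,0],[-0.002,0,0.03,0,0,0],[-0.002,0,0.03,0,0,0],[-0.002,0,0.03,0,0,0],[-0.002,0,0.03,0,0,0],[-0.002,0,0.03,0,0,0],[-0.002,0,0.03,0,0,0],[0,0,0,0,0,0],[0,0,0,0,0,0]]]' 0;  python3 look.py w4 molar,incisor,canine,carousel,lamp_spot
```

```text
time: 12.27
tool_pos: [0.5706, -0.1232, 0.0159]
tool_rot: [0.0, 0.132, 0.991, -0.0]
contact_force: [0.4, 0.2, 1.2]
gripper_width: 0.002
grasp_force: 0.7
scene molar 0.48 [ 0.61  -0.155  0.034] arm deg -12.5
scene canine 0.43 [ 0.439 -0.211  0.034] arm deg -14.0
side molar 0.51 [ 0.61  -0.154  0.034] arm deg -11.5
side incisor 0.59 [ 0.473 -0.04   0.034] arm deg -6.7
side canine 0.67 [ 0.447 -0.206  0.034] arm deg -12.5
time: 14.0
tool_pos: [0.559, -0.0992, 0.2687]
tool_rot: [0.003, 0.131, 0.991, -0.001]
contact_force: [-0.2, -0.5, -0.2]
gripper_width: -0.004
grasp_force: 0.0
t 14.0 tcp [ 0.559  -0.0992  0.2687] 
 [[-0.97  0.26  0.  ]
 [ 0.26  0.97 -0.  ]
 [-0.01 -0.   -1.  ]] cam [[0.26, -0.918, -0.3, 0.484], [0.966, 0.247, 0.081, -0.08], [-0.0, -0.31, 0.951, 0.411], [0.0, 0.0, 0.0, 1.0]] 326.96488948104167
molar [([339.0, 174.0], 0.76, [0.61, -0.005, 0.034]), ([219.0, 204.0], 0.6, [0.608, -0.153, 0.034])]
incisor [([284.0, 73.0], 0.9, [0.481, -0.042, 0.034])]
canine [([127.0, 81.0], 0.7, [0.445, -0.21, 0.034])]
carousel [([215.0, 123.0], 0.87, [0.516, -0.135, 0.0])]
lamp_spot [([221.0, 213.0], 0.57, [0.613, -0.15, 0.056]), ([285.0, 72.0], 0.41, [0.482, -0.043, 0.056])]
```

View pics/w4.png

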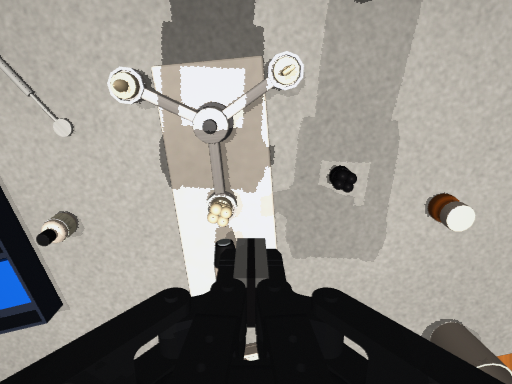

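The molar's seat (221,203) is on the line from the hub (211,125) to the nose (226,246), about 1° or 2 mm off, so step 1 is done. Next I'll look at the lever from above.

```bash
python3 -m handwheel '[[[-0.009,0.03,0,0,0,0],[-0.009,0.03,0,0,0,0],[-0.009,0.03,0,0,0,0],[-0.009,0.03,0,0,0,0],[-0.009,0.03,0,0,0,0],[-0.009,0.03,0,0,0,0],[-0.009,0.03,0,0,0,0],[-0.009,0.03,0,0,0,0],[-0.009,0.03,0,0,0,0],[-0.009,0.03,0,0,0,0],[-0.009,0.03,0,0,0,0],[-0.009,0.03,0,0,0,0],[0,0,0,0,0,0],[0,0,0,0,0,0]]]' 0;  python3 look.py w5 switchbox,switch_tip,dish
```

```text
time: 15.47
tool_pos: [0.4491, 0.2618, 0.2648]
tool_rot: [-0.001, 0.13, 0.992, -0.001]
contact_force: [0.3, -0.8, 0.2]
gripper_width: -0.007
grasp_force: 0.0
t 15.4667 tcp [0.4491 0.2618 0.2648] 
 [[-0.97  0.26 -0.  ]
 [ 0.26  0.97 -0.  ]
 [ 0.   -0.   -1.  ]] cam [[0.258, -0.921, -0.293, 0.375], [0.966, 0.245, 0.08, 0.281], [-0.001, -0.304, 0.953, 0.407], [0.0, 0.0, 0.0, 1.0]] 326.96488948104167
switchbox [([304.0, 30.0], 0.9, [0.332, 0.354, 0.0])]
switch_tip [([277.0, 120.0], 0.57, [0.414, 0.299, 0.047])]
dish [([96.0, 162.0], 0.89, [0.412, 0.066, 0.0])]
```

View pics/w5.png

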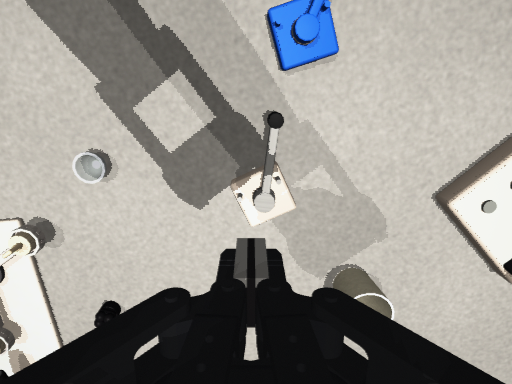

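The picture shows the white box at (264,198), its knob at (276,120), the dish at (90,167) and the blue look-alike at (304,32). The lever points at about 157°. I'll go down on its clockwise side, at about (0.440,0.320).

```bash
python3 -m handwheel '[[[-0.0045,0.0295,-0.005,0,0,0],[-0.0045,0.0295,-0.01,0,0,0],[0,0,-0.024,0,0,0],[0,0,-0.024,0,0,0],[0,0,-0.024,0,0,0],[0,0,-0.024,0,0,0],[0,0,-0.024,0,0,0],[0,0,-0.024,0,0,0],[0,0,-0.024,0,0,0],[0,0,-0.024,0,0,0],[0,0,-0.02,0,0,0],[0,0,-0.012,0,0,0],[0,0,-0.002,0,0,0],[0,0,0,0,0,0],[0,0,0,0,0,0],[0,0,0,0,0,0]]]' 0;
```

```text
time: 17.0
tool_pos: [0.4423, 0.3204, 0.0266]
tool_rot: [0.001, 0.132, 0.991, 0.001]
contact_force: [0.7, 0.1, -0.1]
gripper_width: -0.0
grasp_force: 0.0
```

```bash
python3 -m handwheel '[[[-0.0043,-0.0067,-0.002,0,0,0],[-0.0043,-0.0067,-0.002,0,0,0],[-0.0043,-0.0067,0,0,0,0],[-0.0027,-0.0063,0,0,0,0],[-0.0027,-0.0063,0,0,0,0],[-0.0027,-0.0063,0,0,0,0],[-0.001,-0.007,0,0,0,0],[-0.001,-0.007,0,0,0,0],[-0.001,-0.007,0,0,0,0],[0.001,-0.007,0,0,0,0],[0.001,-0.007,0,0,0,0],[0.001,-0.007,0,0,0,0],[0.0027,-0.0063,0,0,0,0],[0.0027,-0.0063,0,0,0,0],[0,0,0,0,0,0]]]' 0; python3 - <<'E'
from h import *
for c in ["scene","side"]:
    im,d=grab_frame(c); cv2.imwrite(f"pics/{c}6.png",im)
    print([(round(p["conf"],2),px2w(c,*p["position"],z=.047).round(3)) for p in pinpoint(c,"switch_tip")])
E
```

```text
time: 18.25
tool_pos: [0.4262, 0.2253, 0.0212]
tool_rot: [0.0, 0.132, 0.991, -0.0]
contact_force: [-0.3, 0.1, -0.1]
gripper_width: 0.001
grasp_force: 0.1
[(0.67, array([0.431, 0.2  , 0.047])), (0.35, array([ 0.551, -0.173,  0.047]))]
[(0.77, array([0.425, 0.196, 0.047])), (0.6, array([0.266, 0.399, 0.047]))]
```

```bash
python3 -m handwheel '[[[0.002,-0.004,0,0,0,0],[0.002,-0.004,0,0,0,0],[0.003,-0.004,0,0,0,0],[0.002,-0.002,0,0,0,0],[0,0,0,0,0,0]]]' 0; python3 -m handwheel '[[[0.002,-0.002,0,0,0,0],[0,0,0,0,0,0]]]' 0;python3 -m handwheel '[[[0.002,-0.002,0,0,0,0],[0,0,0,0,0,0]]]' 0
```

```text
time: 18.87
tool_pos: [0.4336, 0.2127, 0.0206]
tool_rot: [-0.002, 0.132, 0.991, 0.001]
contact_force: [-3.3, 4.7, 2.4]
gripper_width: -0.001
grasp_force: 3.0
time: 19.03
tool_pos: [0.434, 0.2123, 0.0205]
tool_rot: [-0.004, 0.133, 0.991, 0.002]
contact_force: [-8.3, 11.8, 4.9]
gripper_width: -0.007
grasp_force: 7.3
time: 19.2
tool_pos: [0.4342, 0.212, 0.0204]
tool_rot: [-0.006, 0.133, 0.991, 0.004]
contact_force: [-15.3, 18.5, 8.3]
gripper_width: -0.001
grasp_force: 11.8
```

The force climbs to 25 N with no further movement, so the lever is at its stop. I'll hold briefly, back off, lift and check.

```bash
python3 -m handwheel '[[[0,0,0,0,0,0],[0,0,0,0,0,0],[0,0,0,0,0,0],[-0.003,0.003,0,0,0,0],[-0.003,0.003,0,0,0,0],[-0.004,0.005,0,0,0,0],[-0.007,0.009,0,0,0,0],[-0.007,0.009,0,0,0,0],[0,0,0,0,0,0],[0,0,0.02,0,0,0],[0,0,0.03,0,0,0],[0,0,0.04,0,0,0],[0.005,0,0.04,0,0,0],[0.005,0,0.04,0,0,0],[0.005,0,0.04,0,0,0],[0.005,0,0.03,0,0,0],[0,0,0,0,0,0],[0,0,0,0,0,0]]]' 0; python3 look.py w7 switchbox,switch_tip,dish; python3 arm.py; python3 - <<'E'
from h import *
for c in ["scene","side"]:
    im,d=grab_frame(c); cv2.imwrite(f"pics/{c}8.png",im)
    print([(round(p["conf"],2),px2w(c,*p["position"],z=.047).round(3)) for p in pinpoint(c,"switch_tip")])
a=cv2.resize(cv2.imread("pics/scene8.png")[80:320,110:420],(399,300)); b=cv2.resize(cv2.imread("pics/w7.png"),(400,300))
cv2.imwrite("pics/fin.png",np.hstack([a,b]))
E
```

```text
time: 20.7
tool_pos: [0.4356, 0.2377, 0.2636]
tool_rot: [0.002, 0.132, 0.991, 0.001]
contact_force: [0.5, 0.2, -1.1]
gripper_width: -0.003
grasp_force: 0.0
t 20.7 tcp [0.4356 0.2377 0.2636] 
 [[-0.97  0.26  0.  ]
 [ 0.26  0.97  0.  ]
 [-0.    0.   -1.  ]] cam [[0.261, -0.918, -0.3, 0.361], [0.965, 0.249, 0.078, 0.257], [0.003, -0.309, 0.951, 0.406], [0.0, 0.0, 0.0, 1.0]] 326.96488948104167
switchbox [([324.0, 36.0], 0.87, [0.331, 0.351, 0.0]), ([282.0, 197.0], 0.83, [0.507, 0.262, 0.0])]
switch_tip [([212.0, 170.0], 0.79, [0.438, 0.192, 0.047])]
dish [([115.0, 164.0], 0.62, [0.408, 0.066, 0.0])]
scene molar 0.49 [ 0.603 -0.152  0.034] arm deg -11.5
scene incisor 0.48 [ 0.479 -0.04   0.034] arm deg -10.1
scene canine 0.67 [ 0.458 -0.214  0.034] arm deg -4.8
side molar 0.64 [ 0.612 -0.16   0.034] arm deg -14.7
side incisor 0.51 [ 0.471 -0.029  0.034] arm deg -8.2
side canine 0.58 [ 0.449 -0.21   0.034] arm deg -10.3
[(0.6, array([0.262, 0.396, 0.047])), (0.56, array([0.431, 0.184, 0.047]))]
[(0.63, array([0.26 , 0.399, 0.047])), (0.62, array([0.435, 0.178, 0.047]))]
```

View pics/fin.png

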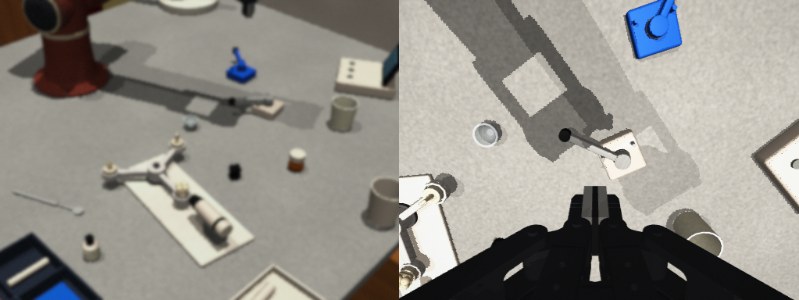

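The lever is round at about 231°, and the carousel and bystanders are unchanged. I'll check the lever's angle against the box edges in a crop to be sure it didn't follow the finger back.

```bash
python3 - <<'E'
from h import *
a=cv2.imread("pics/w7.png")[145:245,195:325]; b=cv2.imread("pics/w5.png")[100:240,215:315]
a=cv2.resize(a,None,fx=3.5,fy=3.5,interpolation=2);b=cv2.resize(b,None,fx=2.5,fy=2.5,interpolation=2)
cv2.imwrite("pics/cr.png",np.hstack([a,b]))
E
```

```text
(no output)
```

View pics/cr.png

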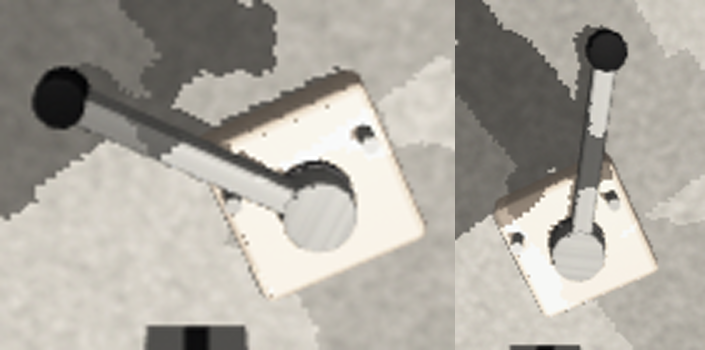

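```bash
python3 - <<'E'
from h import *
i=camera_info("wrist")
T5=np.array([[0.258,-0.921,-0.293,0.375],[0.966,0.245,0.08,0.281],[-0.001,-0.304,0.953,0.407],[0,0,0,1]])
T7=np.array([[0.261,-0.918,-0.3,0.361],[0.965,0.249,0.078,0.257],[0.003,-0.309,0.951,0.406],[0,0,0,1]])
def ang(T,f,o,a,b,z):
    i["T"]=T
    P=[px2w("wrist",o[0]+p[0]/f,o[1]+p[1]/f,z=z,info=i) for p in (a,b)]
    d=P[1]-P[0]; return np.degrees(np.arctan2(d[1],d[0])).round(1)%360, P[1].round(3)
f,o=3.5,(195,145)
print("now bar",ang(T7,f,o,(285,195),(90,100),.046),"cap-knob",ang(T7,f,o,(320,218),(63,97),.047))
print("edges",ang(T7,f,o,(362,85),(425,232),.026),ang(T7,f,o,(270,297),(425,232),.026))
f,o=2.5,(215,100)
print("before cap-knob",ang(T5,f,o,(123,257),(152,48),.047),"bar",ang(T5,f,o,(127,230),(146,70),.046))
print("edges",ang(T5,f,o,(90,315),(202,267),.026))
E
```

```text
now bar (np.float64(227.8), array([0.445, 0.2  , 0.046])) cap-knob (np.float64(228.5), array([0.442, 0.192, 0.047]))
edges (np.float64(9.6), array([0.528, 0.298, 0.026])) (np.float64(99.6), array([0.528, 0.298, 0.026]))
before cap-knob (np.float64(158.3), array([0.414, 0.298, 0.047])) bar (np.float64(159.4), array([0.422, 0.293, 0.046]))
edges (np.float64(100.0), array([0.526, 0.298, 0.026]))
```

```bash
python3 - <<'E'
from h import *
i=camera_info("wrist")
T5=np.array([[0.258,-0.921,-0.293,0.375],[0.966,0.245,0.08,0.281],[-0.001,-0.304,0.953,0.407],[0,0,0,1]])
T7=np.array([[0.261,-0.918,-0.3,0.361],[0.965,0.249,0.078,0.257],[0.003,-0.309,0.951,0.406],[0,0,0,1]])
v,u=np.mgrid[0:384,0:512]
for n,T in(("w5",T5),("w7",T7)):
    d=np.load(f"pics/{n}.npy"); 
    P=np.stack([(u-i["cx"])/i["fx"],-(v-i["cy"])/i["fy"],-np.ones_like(d)],-1)*d[...,None]@T[:3,:3].T+T[:3,3]
    P=P[(d>0)&(np.hypot(P[...,0]-.502,P[...,1]-.262)<.115)&(v<238)]
    z=P[:,2]; print(n,np.histogram(z,np.arange(-.01,.075,.005)))
    r=np.hypot(P[:,0]-.502,P[:,1]-.262)
    box=P[(abs(z-.026)<.004)&(r<.05)][:,:2].astype(np.float32); R=cv2.minAreaRect(box*1000); c=np.array(R[0])/1000
    L=P[(z>.04)&(z<.055)]; rr=np.hypot(*(L[:,:2]-c).T); B=L[(rr>.03)&(rr<.08)][:,:2]; K=L[rr>.087][:,:2].mean(0); m=B.mean(0)
    l=cv2.fitLine(B.astype(np.float32),2,0,.001,.001).ravel()
    dg=lambda q:np.degrees(np.arctan2(q[1],q[0])).round(1)%360
    print(R,"line",dg(l[:2]),"c->bar",dg(m-c),"c->knob",dg(K-c),K,np.hypot(*(K-c)))
E
```

```text
w5 (array([    0, 13080,  4275,    41,    37,    40,   684,  1112,    56,
          56,   327,   872,     0,     0,     0,     0]), array([-0.01 , -0.005,  0.   ,  0.005,  0.01 ,  0.015,  0.02 ,  0.025,
        0.03 ,  0.035,  0.04 ,  0.045,  0.05 ,  0.055,  0.06 ,  0.065,
        0.07 ]))
((502.4999694824219, 262.0067138671875), (63.95662307739258, 63.591556549072266), 9.964221000671387) line 331.8 c->bar 158.5 c->knob 158.1 [0.41432142 0.29737589] 0.09500755053785631
w7 (array([    0,  6654, 10088,    51,    50,    52,   294,  1431,    89,
         125,   215,   978,     0,     0,     0,     0]), array([-0.01 , -0.005,  0.   ,  0.005,  0.01 ,  0.015,  0.02 ,  0.025,
        0.03 ,  0.035,  0.04 ,  0.045,  0.05 ,  0.055,  0.06 ,  0.065,
        0.07 ]))
((503.2225341796875, 262.4884033203125), (63.884498596191406, 63.75825119018555), 10.012187004089355) line 54.1 c->bar 229.4 c->knob 229.7 [0.44185541 0.19016168] 0.09485293312242969
```

From depth, the box yaw is 10.0° and the lever is at 229.7°, so q ≈ 1.39 and the lever is at its stop. I'm handing the job in.

```bash
python3 -c "
from plant import *
print(job_done())"
```

```text
the job is handed in; nothing more can be done
None
```

I handed the job in, with no verdict returned: the molar stands about 2 mm off the lamp spot, the lamp switch is at its stop (about 1.39 rad), the teeth still look seated, and no bystander was touched.

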